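# Fit the lock core and throw the sprung bolt to its mark

## Robot

A 7-joint arm with a two-finger parallel gripper is mounted at the origin on the work surface. World frame = base frame: x ahead of the robot, y to its left, z up, the work surface at z = 0. Lengths are in m, angles in rad, forces in N, time in s.
With the tool pointing down it reaches from about 0.425 to 0.975 m from the base axis. Payload 16.7 kg.
Tool frame: the origin (TCP) lies at the very end of the fingers, on their centre line; the grasp point (between the pads) lies 19 mm behind it; z points along the fingers, y is the line along which they close (so a half turn about z gives the same grasp; the last joint's range is limited). The gripper opens to 85 mm and grips with 20 to 120 N. Pads are 22 mm wide; open, the fingers measure 114 mm over their backs; the gripper's body (76 mm by 85 mm) begins 54 mm behind the grasp point. The pads swing forward as they close: fully open they stand 13 mm farther back than shut.
Start: joints at [-1.268, 0.426, 0.074, 1.606, -0.034, 1.111, -0.067], TCP at [0.295, 0.607, 0.231] pointing down, gripper open.
Joint ranges: [-2.85, 2.85], [-0.5, 2.14], [-1.23, 1.37], [0.21, 2.46], [-1.02, 4.16], [0.16, 2.05], [-2.73, 2.73]. Speed limits (rad/s): [1.89, 1.89, 2.39, 2.39, 3.01, 3.01, 3.01].

## Interface

Orientations are given as a unit quaternion [x, y, z, w].
In Python, from workcell import arm gives the robot as it stands.
- The arm moves only by the tool step_arm, never from a script. Its argument "deltas" is a list of rows, each an object of numbers: "x", "y", "z": the shift along the tool's x, y, z in cm; "spin": the turn about the tool's z in rad. In form: [{"x": .., "y": .., "z": .., "spin": ..}, ...]. A call has 1 to 12 rows; each row is the pose to reach, as a shift and turn from the pose commanded when the call began, along the tool's axes at that moment; what a row does not reach only later rows make up. A row lasts 1/8 s, in which the tool goes at most 62.5 mm and 10.7 degrees, less where a joint would pass 70% of its speed; a pose out of reach is approached as far as the arm can. A call with a gripper value outside its range is refused whole. "gripper" is the opening in per cent of the stroke, from 0 (shut) to 100 (fully open), set as the call begins (left out, the last holds). The fingers move at their own pace and stop on an object; "grip_force" is the grip in N (left out, the last holds). Time passes only in rows, so rows that repeat a pose let the fingers close. It gives the time, the measured TCP pose, the force, the opening and the grip force at its end, in the units of the state.
- arm.state(): the state, without advancing time (a new reading comes with each control period).
- arm.snapshot(name): name is "scene" or "side" or "wrist"; returns (picture, depth): 480x640x3 uint8, red, green, blue; 480x640 float32, m along the optical axis (not along the pixel's ray), 0 where there is no reading.
- arm.camera_params(name): a dict with "intrinsics" (3x3 intrinsics, pixels), "rvec" (rotation vector, rad) and "tvec" (3), from world to camera coordinates, as OpenCV has them. Camera axes: x right, y down, z forward; pixel columns grow to the right and rows downward; lengths in m; the calibration is good to about 2 mm. The wrist camera is an equidistant fisheye: a pixel r from the principal point sees the ray r / f radians off the axis. A picture is of the moment at which its call begins: read the wrist's pose just before it. camera_params takes no time and is no camera call; for the wrist camera it gives the pose at the moment of the call.
- arm.finish_job(): hands the job in; it is judged then, once.
The state is a dict: "clock": time; "q": joint angles; "qd": joint speeds; "tau": joint torques, N m; "tcp_pos": TCP position; "ee_rot": TCP orientation; "force": force on the tool from outside, world axes, zero at the start; "ft_torque": the same for the moment, N m; "width": opening from 0.0 (shut) to 1.0 (fully open); "grasp_force": force on a finger pad.
Only numpy, scipy, OpenCV 4.12 (cv2) and the standard library are available. Lean on these libraries where they do the work, as an engineer would, in place of code of your own. Each camera call takes 0.05 s, during which the arm holds its last target. There are 200 camera calls.

## Task

Fit the rectangular brass lock core upright into the pocket on top of the bolt's lock case and press it fully home, flush with the top of the case. Then pull the bolt's rod out of its tube by the upright handle, against its inner spring, until the dark groove turned on the rod has just come out of the tube's mouth, and keep holding it there for me to turn the key: finish while still holding the handle. Leave the other things on the bench where they are.

Things in the scene. Friction and masses are not known exactly. Their poses are not given: they have to be found in the camera images.
- bolt: Steel door bolt on a wooden offcut (x -150 to 170 mm, 90 wide, top z = 28 mm), fixed to the bench by an iron holdfast (x 135, +y side, 86 mm high). Origin on the bench under the bolt's centre line, z up; the rod runs along x and pulls out towards -x. Tube 22 mm thick (28 at its mouth), axis at z = 42, x -75 to 0. Behind it the lock case: x 0 to 66, 46 wide, flat top at z = 80.
- pocket (a point): Centre of the mouth of the pocket in the lock case's flat top, 80 mm above the bench; axes as the bolt's. Recess 37 (x) by 23 mm (y), mouth chamfered 2 mm. The core drops freely to 18 mm deep, where a retaining clip takes it: the last 8 mm need a push of about 6 N until it is on the floor, its top level with the case. The clip does not push back.
- core_mid (a point): Centre (half-way up) of the loose lock core: plain brass block 34 long (x) by 20 wide (y) by 26 mm high (z), its foot stepped in 1.5 mm, about 110 g, standing upright on the bench with a round steel key face with a slot on top. Fits the pocket either way round, long side along the pocket's; fully home its centre is 13 mm below the pocket's mouth.
- handle (a point): On the axis of the rod's upright round steel handle, 73 mm above the bench; moves with the rod, axes as the bolt's. A 14 mm thick post standing on the rod, free from z = 53 to 87 mm; below it a 20 mm thick weld collar and the 14 mm rod. With the rod in, it stands 38 mm out from the tube's mouth.
- mouth (a point): Centre of the tube's mouth, where the rod comes out, 42 mm above the bench; axes as the bolt's.
- rod (a joint): How far the rod is pulled out of the tube, m: 0 fully in (the start; the spring takes it back there), 0.065 the end stop. The mark is a dark groove 3 mm wide round the rod, hidden in the tube at first; it starts to show at the mouth at 0.037 and is just wholly out at 0.040. The spring pulls back about 5 N at 0, 10 N at 0.040.
- rim_cylinder: Bystander: round brass lock cylinder, 38 mm across its rim and 33 mm high, standing on the bench. Origin at its underside.
- padlock: Bystander: brass padlock lying flat, 50 x 44 x 20 mm with a steel shackle reaching 60 mm towards its x from the centre of the body. Origin under the centre of the brass body.
- screwdriver: Bystander: wooden-handled screwdriver, 190 mm long, lying on the bench beyond the bolt.
- anvil_block: Bystander: dark steel block 60 x 55 x 48 mm on the left of the bench.
Mind the look-alikes: they are no part of the job. Leave any turquoise or white look-alike of the part that bears core_mid alone.

How it is judged:
On the way, in this order (a step that is already met when the one before it is completed fails the run):
1. the lock core is fully home in the pocket, upright and flush with the case, while the rod is still in (z of core_mid in the frame of pocket below -0.011 m and horizontal distance between core_mid and pocket below 0.004 m and angle between core_mid's own z axis and vertical below 0.1 rad and value of joint rod below 0.01 m), for 0.2 s.
2. the rod is pulled out to its groove and held there by the handle (value of joint rod between 0.036 and 0.046 m and contact force between the fingers and rod above 4 N), for 0.5 s.
At the end, for the whole second after the job is handed in: The robot's fingers still hold the rod, at rest, pulled out 36 to 46 mm (groove at, or just out of, the tube's mouth), and the core is upright in the pocket with its top within 2 mm of flush (all of step 2 and velocity of joint rod between -0.01 and 0.01 m/s and z of core_mid in the frame of pocket below -0.011 m and horizontal distance between core_mid and pocket below 0.004 m and angle between core_mid's own z axis and vertical below 0.1 rad); the arm keeps its last pose, push and grip.
It fails at once if a bystander was moved more than 30 mm (distance of any of rim_cylinder, padlock, screwdriver, anvil_block from where it was at the start of the episode above 0.03 m).
It also fails if it takes over 58 s, if anything falls off the work surface, if the arm or the gripper's body presses on something with over 40 N, if the wrist force passes 120 N, or if a joint passes its speed limit or range.

## Working session

There is one attempt and no reset: what is moved stays moved. The work goes in short steps, Python scripts to look and compute and a tool call to move; the robot and the scene stay as the last step left them, time stands still between calls to the robot, and variables do not carry over. Pictures are saved under pics/ and viewed, at most 10 in all, crops included, and the job is handed in when it is done.

Besides the shell and the picture viewer there is one more tool, called after "Request:" as name(argument=value, ...) on one line, values as JSON. step_arm: Moves the arm, as the interface text tells. Its arguments: {"type":"object","properties":{"deltas":{"type":"array","items":{"type":"object","properties":{"x":{"type":"number"},"y":{"type":"number"},"z":{"type":"number"},"spin":{"type":"number"}}}},"gripper":{"type":"number"},"grip_force":{"type":"number"}},"required":["deltas"]}

```bash
ls; mkdir -p pics
cat > h.py <<'E'
import numpy as np, cv2
from workcell import arm
def save(n,im): cv2.imwrite(f'pics/{n}.png',cv2.cvtColor(im,cv2.COLOR_RGB2BGR))
def cam(n):
    p=arm.camera_params(n); R,_=cv2.Rodrigues(np.array(p['rvec'],float)); return np.array(p['intrinsics'],float),R,np.array(p['tvec'],float).ravel()
def ray(c,u,v,fish=False):
    K,R,t=c
    x,y=(u-K[0,2])/K[0,0],(v-K[1,2])/K[1,1]
    if fish:
        r=np.hypot(x,y)+1e-12; d=np.array([np.sin(r)*x/r,np.sin(r)*y/r,np.cos(r)])
    else: d=np.array([x,y,1.])
    return -R.T@t, R.T@d
def onplane(c,u,v,z,fish=False):
    o,d=ray(c,u,v,fish); return o+d*(z-o[2])/d[2]
def depthpts(c,D):
    K,R,t=c; v,u=np.mgrid[:480,:640]
    P=np.stack([(u-K[0,2])/K[0,0]*D,(v-K[1,2])/K[1,1]*D,D],-1)
    return (P-t)@R
E
python3 - <<'E'
from h import *
for n in ('scene','side'):
    c=cam(n); im,D=arm.snapshot(n); save(n+'0',im); np.savez(n+'0.npz',im=im,D=D,K=c[0],R=c[1],t=c[2]); print(n,-c[1].T@c[2],c[0][0,0])
s=arm.state(); print(s['clock'],s['tcp_pos'],s['ee_rot'],s['force'],s['width'])
E
```

```text
pics
scene [1.14398173 0.07509555 1.07877546] 444.0931352025132
side [ 0.02807847 -0.67462669  0.77198462] 464.01555939524525
0.1 [0.29514347 0.60662361 0.23066024] [ 2.24480312e-01  9.74478439e-01 -5.94113695e-04 -9.37202090e-05] [-0.92856804  0.54564625  0.61893983] 0.9991878147310378
```

View pics/scene0.png

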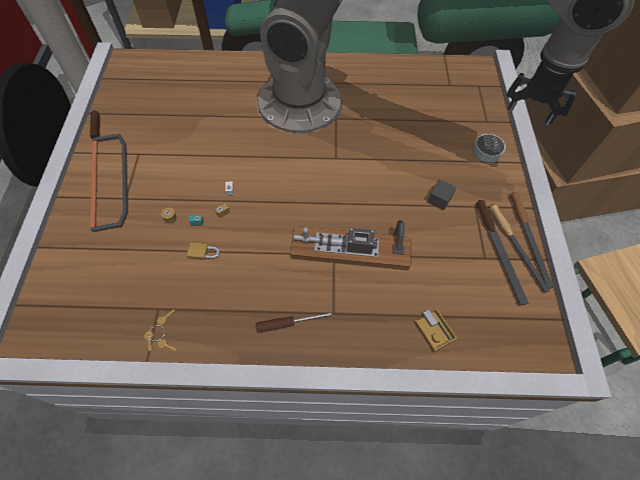

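View pics/side0.png

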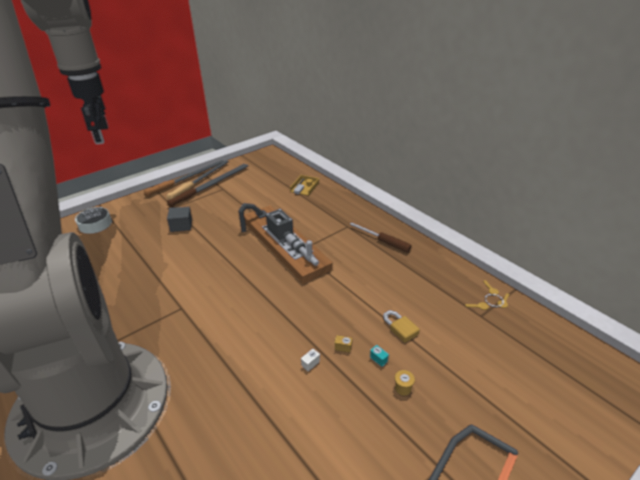

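Both views show the base at the top or left. Candidates for the core are:
- brass block at scene (222,210) / side (343,343)
- turquoise block at scene (196,219)
- white block at scene (228,187)
- round rim cylinder at scene (168,214)

The plain brass rectangular block fits the description. I'll check it in one enlarged crop and measure it.

Run:
```python
from h import *
a=np.load('scene0.npz'); b=np.load('side0.npz')
A=cv2.resize(a['im'][165:240,150:250],(800,600),interpolation=cv2.INTER_CUBIC)[:, :]
A=cv2.resize(A,(400,300)); B=cv2.resize(b['im'][325:400,290:390],(400,300))
C=cv2.resize(a['im'][210:285,280:420],(800,300),interpolation=cv2.INTER_CUBIC)
save('crop1',np.vstack([np.hstack([A,B]),C]))
for n,f in (('scene',a),('side',b)):
    c=(f['K'],f['R'],f['t']); P=depthpts(c,f['D']); im=f['im']; hsv=cv2.cvtColor(im,cv2.COLOR_RGB2HSV)
    v,u=np.mgrid[:480,:640]
    cu,cv_=(222,210) if n=='scene' else (343,343)
    m=(abs(u-cu)<16)&(abs(v-cv_)<14)&(P[...,2]>0.008)&(P[...,2]<.05)
    q=P[m]; print(n,'core',m.sum(),q.min(0),q.max(0))
    top=m&(P[...,2]>q[:,2].max()-.005); t=P[top]; print(' top',len(t),t.mean(0),cv2.minAreaRect((t[:,:2]*1000).astype(np.float32)), 'px',u[top].mean(),v[top].mean(),'onplane',onplane(c,u[top].mean(),v[top].mean(),.026))
    # bolt case
    cu,cv_=(362,240) if n=='scene' else (278,225)
    m=(abs(u-cu)<30)&(abs(v-cv_)<25)&(P[...,2]>.074)&(P[...,2]<.084)
    t=P[m]; print(' case',len(t),t.mean(0),cv2.minAreaRect((t[:,:2]*1000).astype(np.float32)))
    # board top
    m=(P[...,2]>.023)&(P[...,2]<.032)&(P[...,0]>.5)&(P[...,0]<.9)&(abs(P[...,1]+.1)<.35)
    m=m&(u>280)&(u<425)&(v>210)&(v<285) if n=='scene' else m&(u>230)&(u<340)&(v>190)&(v<290)
    t=P[m]; print(' board',len(t),t.mean(0),cv2.minAreaRect((t[:,:2]*1000).astype(np.float32)))
```

```text
scene core 113 [ 0.43781881 -0.242006    0.00810191] [ 0.49360223 -0.18108788  0.03052022]
 top 42 [ 0.45458311 -0.19970675  0.02725266] ((455.38299560546875, -198.86752319335938), (20.25895881652832, 34.10435485839844), 37.987369537353516) px 221.66666666666666 207.97619047619048 onplane [ 0.45378948 -0.20004834  0.026     ]
 case 322 [0.56769413 0.1878792  0.07946342] ((567.395751953125, 188.00057983398438), (65.26847839355469, 49.164039611816406), 87.46683502197266)
 board 1480 [0.57162287 0.11586962 0.02812428] ((562.1679077148438, 129.13015747070312), (247.42724609375, 92.9638671875), 84.95684814453125)
side core 222 [ 0.43832124 -0.22353437  0.00803237] [ 0.47282637 -0.18477112  0.02867793]
 top 124 [ 0.45555897 -0.20456631  0.02591224] ((455.4545593261719, -204.3802947998047), (20.813159942626953, 34.002235412597656), 34.80588912963867) px 343.6532258064516 339.88709677419354 onplane [ 0.45549948 -0.20465484  0.026     ]
 case 258 [0.56631022 0.18688556 0.07859059] ((569.2979736328125, 166.34869384765625), (53.921302795410156, 253.3485565185547), 1.8705832958221436)
 board 1202 [0.54966399 0.09100036 0.02790855] ((564.060546875, 123.55659484863281), (250.96681213378906, 92.49713134765625), 85.38375854492188)
```

View pics/crop1.png

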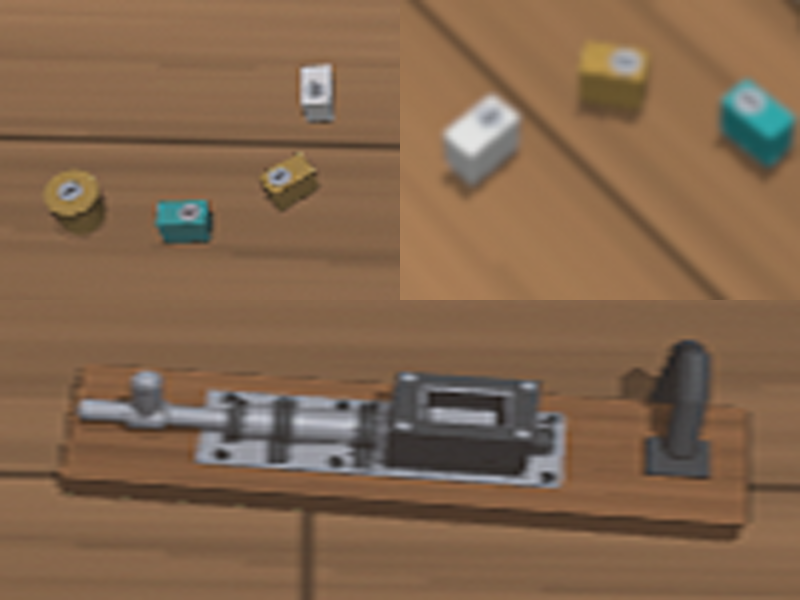

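The crop shows the brass rectangular block with its slotted steel face (scene 222,208) as the core. The pocket is on the case at about (362,236), and the handle is at about (305,232). Core top is z≈26 mm, about 20×34 mm, which matches. I'll move over the core by an arc that stays away from the base.

Request:
step_arm(deltas=[{"x":-34,"y":-23,"z":0},{"x":-34,"y":-23,"z":0},{"x":-34,"y":-23,"z":0},{"x":-34,"y":-23,"z":0},{"x":-34,"y":-23,"z":0},{"x":-34,"y":-23,"z":0},{"x":-34,"y":-23,"z":0},{"x":-49.8,"y":-65.8,"z":3,"spin":0.49},{"x":-49.8,"y":-65.8,"z":3,"spin":0.49},{"x":-49.8,"y":-65.8,"z":3,"spin":0.49},{"x":-49.8,"y":-65.8,"z":3,"spin":0.49},{"x":-49.8,"y":-65.8,"z":3,"spin":0.49}], gripper=100, grip_force=50)

```text
validation failed for argument at $.de...
```

Run:
```python
from h import *
from scipy.spatial.transform import Rotation as Ro
s=arm.state(); print(s['clock'],s['tcp_pos'],s['q']); print(Ro.from_quat(s['ee_rot']).as_matrix().round(3))
```

```text
0.1 [0.29514347 0.60662361 0.23066024] [-1.26751891  0.42667886  0.07385189  1.60657489 -0.03410121  1.11080109
 -0.06710996]
[[-0.899  0.438 -0.   ]
 [ 0.438  0.899 -0.001]
 [-0.    -0.001 -1.   ]]
```

Request:
step_arm(deltas=[{"x":-34,"y":-23,"z":0,"spin":0},{"x":-34,"y":-23,"z":0,"spin":0},{"x":-34,"y":-23,"z":0,"spin":0},{"x":-34,"y":-23,"z":0,"spin":0},{"x":-34,"y":-23,"z":0,"spin":0},{"x":-34,"y":-23,"z":0,"spin":0}], gripper=100, grip_force=50)

```text
clock: 0.85
tcp_pos: [0.4833, 0.2802, 0.2313]
ee_rot: [0.224, 0.974, -0.0, -0.0]
force: [0.8, 1.2, -0.3]
width: 0.998
grasp_force: 0.0
```

Request:
step_arm(deltas=[{"x":-18.6,"y":-44.7,"z":6,"spin":0.49},{"x":-18.6,"y":-44.7,"z":6,"spin":0.49},{"x":-18.6,"y":-44.7,"z":6,"spin":0.49},{"x":-18.6,"y":-44.7,"z":6,"spin":0.49},{"x":-18.6,"y":-44.7,"z":6,"spin":0.49},{"x":-18.6,"y":-44.7,"z":6,"spin":0.49},{"x":-18.6,"y":-44.7,"z":6,"spin":0.49},{"x":-18.6,"y":-44.7,"z":6,"spin":0.49},{"x":-18.6,"y":-44.7,"z":6,"spin":0.49},{"x":-18.6,"y":-44.7,"z":6,"spin":0.49},{"x":-18.6,"y":-44.7,"z":6,"spin":0.49}])

```text
clock: 2.22
tcp_pos: [0.4547, -0.2, 0.1714]
ee_rot: [0.453, 0.891, 0.0, -0.0]
force: [0.1, 0.6, 0.5]
width: 1.001
grasp_force: 0.0
```

Run:
```python
from h import *
from scipy.spatial.transform import Rotation as Ro
s=arm.state(); print(s['clock'],s['tcp_pos'],s['q'].round(2)); print(Ro.from_quat(s['ee_rot']).as_matrix().round(3))
c=cam('wrist'); im,D=arm.snapshot('wrist'); save('w1',im); np.savez('w1.npz',im=im,D=D,K=c[0],R=c[1],t=c[2]); print(c[0],-c[1].T@c[2],c[1].T[:,2])
```

```text
2.225 [ 0.4546746  -0.20001347  0.17136733] [-0.23  0.23  0.59  2.09 -0.17  0.87  1.09]
[[-0.589  0.808  0.   ]
 [ 0.808  0.589  0.   ]
 [ 0.     0.    -1.   ]]
[[371.64829954   0.         319.21814245]
 [  0.         371.64829954 237.00271791]
 [  0.           0.           1.        ]] [ 0.41534647 -0.14443591  0.31383152] [ 0.15892066 -0.21804321 -0.96291297]
```

View pics/w1.png

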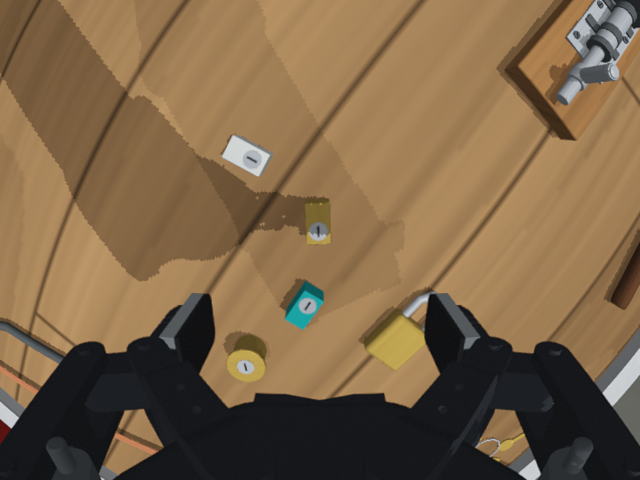

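Wrist view: brass core at (318,222), white block (247,155), turquoise (305,305), rim cylinder (246,358) and padlock (397,340). I'll measure the core's top face.

```bash
cat >> h.py <<'E'
def brassrect(f,u0,v0,z,r=40):
    c=(f['K'],f['R'],f['t']); D=f['D']; im=f['im']; K,R,t=c
    hsv=cv2.cvtColor(im,cv2.COLOR_RGB2HSV)
    return c,hsv
E
python3 - <<'E'
from h import *
f=np.load('w1.npz'); im=f['im']; c=(f['K'],f['R'],f['t']); D=f['D']
for (u,v) in ((305,199),(330,198),(330,244),(306,244),(318,222)):
    print(u,v,onplane(c,u,v,.026,True).round(4),D[v,u])
crop=im[190:255,285:350]; hsv=cv2.cvtColor(crop,cv2.COLOR_RGB2HSV)
print(hsv[32,20:60:3].tolist()); print(hsv[10,10:60:3].tolist())
save('w1crop',cv2.resize(crop,(585,585),interpolation=cv2.INTER_NEAREST))
E
```

```text
305 199 [ 0.4356 -0.1912  0.026 ] 0.31065837
330 198 [ 0.451 -0.179  0.026] 0.31615308
330 244 [ 0.4734 -0.2092  0.026 ] 0.3287017
306 244 [ 0.4577 -0.2207  0.026 ] 0.32685867
318 222 [ 0.4548 -0.2002  0.026 ] 0.2946065
[[19, 142, 111], [21, 157, 122], [22, 158, 121], [21, 123, 118], [21, 37, 116], [21, 54, 113], [21, 152, 121], [22, 157, 122], [21, 153, 122], [16, 122, 155], [16, 120, 151], [16, 119, 152], [17, 122, 150], [17, 124, 150]]
[[16, 126, 101], [15, 129, 99], [16, 124, 97], [16, 125, 98], [21, 155, 89], [21, 156, 88], [21, 158, 87], [22, 155, 87], [21, 155, 89], [21, 156, 90], [21, 156, 90], [21, 154, 98], [16, 117, 152], [16, 121, 154], [16, 119, 156], [16, 119, 157], [16, 123, 156]]
```

View pics/w1crop.png

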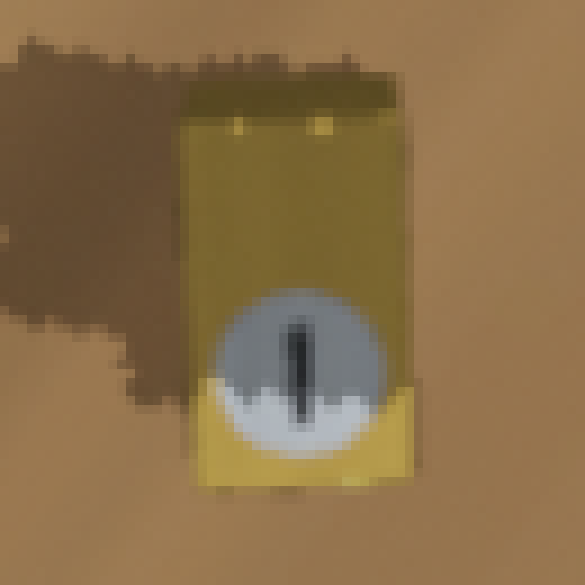

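The top face corners in the crop come out at full-image pixels (305.3,203.1), (329.8,202.4), (330.9,243.1) and (306.8,244.1).

Run:
```python
from h import *
f=np.load('w1.npz'); c=(f['K'],f['R'],f['t'])
P=np.array([onplane(c,u,v,.026,True)[:2] for u,v in ((305.3,203.1),(329.8,202.4),(330.9,243.1),(306.8,244.1))])
e=np.diff(np.vstack([P,P[:1]]),axis=0); print(np.linalg.norm(e,axis=1),np.degrees(np.arctan2(e[:,1],e[:,0])),P.mean(0))
d=P.mean(0)-[.4547,-.2]; R=np.array([[-.589,.808],[.808,.589]]); print('tool delta cm',R.T@d*100)
```

```text
[0.01927829 0.03339251 0.01950809 0.03367537] [  37.76040722  -51.96375845 -141.40785185  127.64644189] [ 0.45558628 -0.20102597]
tool delta cm [-0.13510026  0.01118129]
```

Request:
step_arm(deltas=[{"x":-0.1,"y":0,"z":5,"spin":-0.03},{"x":-0.1,"y":0,"z":10,"spin":-0.03},{"x":-0.1,"y":0,"z":13,"spin":-0.03},{"x":-0.1,"y":0,"z":15,"spin":-0.03},{"x":-0.1,"y":0,"z":16.3,"spin":-0.03},{"x":-0.1,"y":0,"z":16.3,"spin":-0.03},{"x":-0.1,"y":0,"z":16.3,"spin":-0.03}], gripper=55)

```text
clock: 3.15
tcp_pos: [0.4555, -0.2021, 0.0091]
ee_rot: [0.441, 0.898, 0.0, 0.001]
force: [0.2, -0.3, -0.5]
width: 0.55
grasp_force: 0.0
```

Request:
step_arm(deltas=[{"x":0,"y":0,"z":0,"spin":0},{"x":0,"y":0,"z":0,"spin":0},{"x":0,"y":0,"z":0,"spin":0},{"x":0,"y":0,"z":0,"spin":0},{"x":0,"y":0,"z":0,"spin":0},{"x":0,"y":0,"z":0,"spin":0}], gripper=0, grip_force=40)

```text
clock: 3.9
tcp_pos: [0.4554, -0.2021, 0.009]
ee_rot: [0.441, 0.898, 0.0, 0.0]
force: [-1.7, 1.5, 11.0]
width: 0.22
grasp_force: 38.8
```

Request:
step_arm(deltas=[{"x":0,"y":0,"z":-5,"spin":0},{"x":0,"y":0,"z":-11,"spin":0},{"x":2,"y":3,"z":-17,"spin":0.1},{"x":5,"y":7,"z":-19,"spin":0.2},{"x":8,"y":11,"z":-19,"spin":0.3},{"x":11,"y":15,"z":-19,"spin":0.4},{"x":14,"y":19,"z":-19,"spin":0.5},{"x":17,"y":23,"z":-19,"spin":0.6},{"x":20,"y":27,"z":-19,"spin":0.7},{"x":22.5,"y":30.5,"z":-19,"spin":0.726},{"x":24,"y":32.7,"z":-19,"spin":0.726},{"x":24,"y":32.7,"z":-19,"spin":0.726}])

```text
clock: 5.4
tcp_pos: [0.567, 0.1893, 0.1981]
ee_rot: [0.73, 0.684, -0.0, 0.0]
force: [0.5, -1.0, -1.2]
width: 0.227
grasp_force: 40.5
```

Request:
step_arm(deltas=[{"x":0,"y":0,"z":0,"spin":0},{"x":0,"y":0,"z":0,"spin":0}])

```text
clock: 5.65
tcp_pos: [0.5669, 0.1864, 0.1985]
ee_rot: [0.731, 0.682, -0.0, -0.0]
force: [0.4, -0.1, -1.4]
width: 0.222
grasp_force: 40.5
```

Run:
```python
from h import *
from scipy.spatial.transform import Rotation as Ro
s=arm.state(); print(s['clock'],s['tcp_pos'],s['q'].round(2),s['width'],s['grasp_force']); print(Ro.from_quat(s['ee_rot']).as_matrix().round(4))
c=cam('wrist'); im,D=arm.snapshot('wrist'); save('w2',im); np.savez('w2.npz',im=im,D=D,K=c[0],R=c[1],t=c[2])
```

```text
5.65 [0.56687303 0.18644471 0.19853433] [-0.88  0.37  0.59  1.85 -0.24  0.99 -0.27] 0.22188481408602137 40.48256814479828
[[ 0.0696  0.9976 -0.    ]
 [ 0.9976 -0.0696  0.    ]
 [ 0.     -0.     -1.    ]]
```

View pics/w2.png

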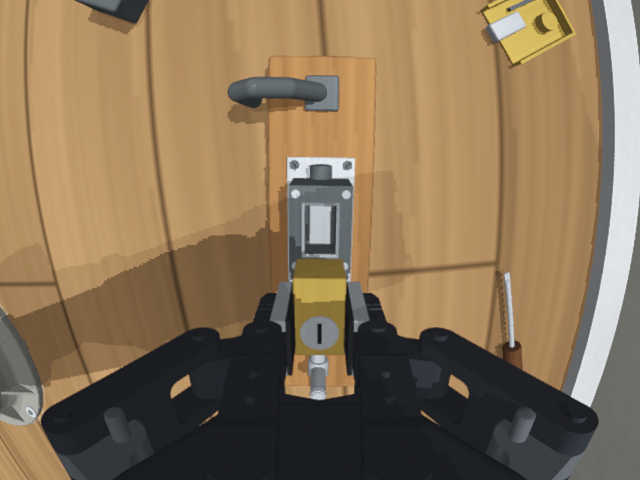

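Wrist view: the pocket mouth is at about (320,230) on the case and the held brass core is at (320,310), still upright. I'll enlarge the area for edges.

Run:
```python
from h import *
im=np.load('w2.npz')['im']
A=cv2.resize(im[175:275,275:365],(540,600),interpolation=cv2.INTER_NEAREST)
save('w2crop',A)
```

```text
(no output)
```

View pics/w2crop.png

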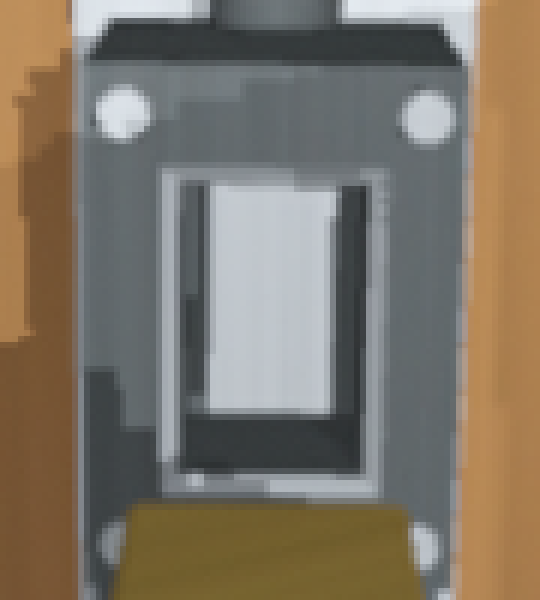

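Run:
```python
from h import *
f=np.load('w2.npz'); c=(f['K'],f['R'],f['t']); im=f['im']
P=np.array([onplane(c,u,v,.080,True)[:2] for u,v in ((301.7,203.0),(339.8,203.3),(338.5,257.8),(301.8,257.2))])
e=np.diff(np.vstack([P,P[:1]]),axis=0); print('pocket',np.linalg.norm(e,axis=1),np.degrees(np.arctan2(e[:,1],e[:,0])),P.mean(0))
R=np.array([[.0696,.9976],[.9976,-.0696]]); t=np.array([.5669,.1864]); print('tool d mm',R.T@(P.mean(0)-t)*1000)
print([ (v,im[v,300:342:6].tolist()) for v in range(254,266,2)][0][1][:1])
for u in (308,335):
    col=im[250:370,u].astype(int); g=np.abs(np.diff(col,axis=0)).sum(1); print(u,[(250+i,int(g[i])) for i in np.where(g>25)[0]])
for v in (270,300,348):
    row=im[v,280:360].astype(int); g=np.abs(np.diff(row,axis=0)).sum(1); print(v,[(280+i,int(g[i])) for i in np.where(g>25)[0]])
for v in (255,259,262): print(R.T@(onplane(c,320,v,.1895+.0,True)[:2]-t)*1000)
for u,v in ((320,278),(320,354),(295,300),(344,300)): print(u,v,R.T@(onplane(c,u,v,.2155,True)[:2]-t)*1000)
```

```text
pocket [0.02719581 0.04103281 0.02724589 0.04077207] [ -4.40858265 -94.4926097  175.04290083  85.4382321 ] [0.5687454  0.18649687]
tool d mm [0.22507901 1.83422881]
[[62, 67, 68]]
308 [(np.int64(252), 112), (np.int64(253), 238), (np.int64(255), 82), (np.int64(256), 120), (np.int64(257), 69), (np.int64(258), 45), (np.int64(277), 116), (np.int64(278), 64), (np.int64(301), 31), (np.int64(302), 100), (np.int64(317), 28), (np.int64(318), 47), (np.int64(319), 41), (np.int64(345), 30), (np.int64(346), 53), (np.int64(347), 27), (np.int64(358), 35)]
335 [(np.int64(253), 95), (np.int64(254), 104), (np.int64(256), 71), (np.int64(257), 117), (np.int64(258), 87), (np.int64(259), 28), (np.int64(277), 75), (np.int64(278), 63), (np.int64(279), 26), (np.int64(299), 45), (np.int64(300), 84), (np.int64(322), 42), (np.int64(323), 42), (np.int64(341), 34), (np.int64(342), 42), (np.int64(354), 72), (np.int64(355), 31)]
270 [(np.int64(287), 91), (np.int64(288), 79), (np.int64(289), 67), (np.int64(293), 41), (np.int64(294), 42), (np.int64(343), 40), (np.int64(344), 67), (np.int64(345), 26), (np.int64(346), 37), (np.int64(349), 142), (np.int64(350), 33), (np.int64(351), 50)]
300 [(np.int64(287), 61), (np.int64(288), 99), (np.int64(289), 57), (np.int64(292), 53), (np.int64(293), 104), (np.int64(294), 69), (np.int64(300), 103), (np.int64(301), 28), (np.int64(343), 48), (np.int64(344), 158), (np.int64(345), 103), (np.int64(349), 116), (np.int64(350), 110)]
348 [(np.int64(290), 26), (np.int64(293), 33), (np.int64(294), 158), (np.int64(295), 50), (np.int64(310), 26), (np.int64(326), 30), (np.int64(343), 118), (np.int64(344), 96)]
[18.29453718  1.29602646]
[16.47571001  1.29796155]
[15.10270292  1.29943945]
320 278 [18.14793356  1.25148147]
320 354 [-14.89966986   1.29348835]
295 300 [ 9.24154126 -8.05214288]
344 300 [ 9.24989413 10.2045966 ]
```

Pocket measures 41×27 mm at the chamfer, as expected, with its axis at 85.4°. I'll correct by x −1.1 mm and y +1.1 mm, then descend to just above the mouth.

Request:
step_arm(deltas=[{"x":-0.11,"y":0.11,"z":4,"spin":0.01},{"x":-0.11,"y":0.11,"z":7,"spin":0.01},{"x":-0.11,"y":0.11,"z":9,"spin":0.01},{"x":-0.11,"y":0.11,"z":10.4,"spin":0.01},{"x":-0.11,"y":0.11,"z":10.4,"spin":0.01},{"x":-0.11,"y":0.11,"z":10.4,"spin":0.01},{"x":-0.11,"y":0.11,"z":10.4,"spin":0.01}])

```text
clock: 6.58
tcp_pos: [0.5684, 0.1869, 0.0951]
ee_rot: [0.734, 0.679, 0.001, 0.0]
force: [-0.9, -0.4, -1.4]
width: 0.22
grasp_force: 40.5
```

Run:
```python
from h import *
s=arm.state(); print(s['clock'],s['tcp_pos'],s['force'])
c=cam('wrist'); im,D=arm.snapshot('wrist'); np.savez('w3.npz',im=im,D=D,K=c[0],R=c[1],t=c[2])
A=cv2.resize(im[180:360,240:400],(640,720)); save('w3',cv2.resize(im[220:360,240:400],(640,560),interpolation=cv2.INTER_CUBIC))
```

```text
6.575 [0.56836933 0.18686887 0.09513609] [-0.89444316 -0.37973836 -1.4455109 ]
```

View pics/w3.png

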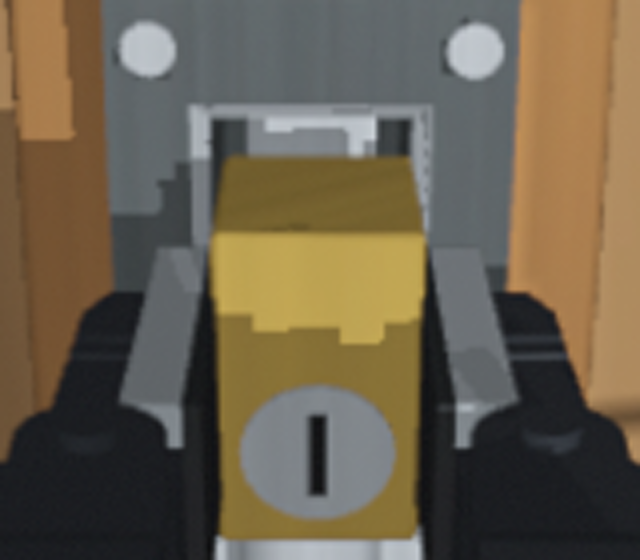

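The core sits over the pocket, with the chamfer edges at u=287.5/348 and v=246.3, and the core's lower front edge at u=295/343.8, v=259.3. I'll check the offset.

Run:
```python
from h import *
f=np.load('w3.npz'); c=(f['K'],f['R'],f['t'])
from scipy.spatial.transform import Rotation as Ro
R=Ro.from_quat([.734,.679,0,0]).as_matrix()[:2,:2]; t=np.array([.5684,.1869])
def q(u,v,z): return (R.T@(onplane(c,u,v,z,True)[:2]-t)*1000).round(2)
print('pocket L,R edge',q(287.5,258,.08),q(348,258,.08),'top edge',q(318,246.3,.08))
print('core bottom',q(295,259.3,.086),q(343.8,259.3,.086), 'if .0875',q(320,259.3,.0875))
print('core top front edge',q(293.3,278.2,.112),q(346.2,278.2,.112),'rear',q(320,354.3,.112))
```

```text
pocket L,R edge [ 14.76 -13.26] [14.76 13.91] top edge [20.27  0.44]
core bottom [16.23 -9.49] [16.23 11.6 ] if .0875 [16.76  1.31]
core top front edge [17.92 -8.49] [17.92 10.8 ] rear [-15.19   1.28]
```

Request:
step_arm(deltas=[{"x":-0.14,"y":-0.07,"z":0.1,"spin":0},{"x":-0.14,"y":-0.07,"z":0.3,"spin":0},{"x":-0.14,"y":-0.07,"z":0.5,"spin":0},{"x":-0.14,"y":-0.07,"z":0.7,"spin":0},{"x":-0.14,"y":-0.07,"z":0.85,"spin":0},{"x":-0.14,"y":-0.07,"z":1.0,"spin":0},{"x":-0.14,"y":-0.07,"z":1.0,"spin":0}])

```text
clock: 7.5
tcp_pos: [0.5671, 0.1853, 0.0842]
ee_rot: [0.734, 0.679, -0.0, -0.0]
force: [-0.1, -0.0, -1.4]
width: 0.223
grasp_force: 40.5
```

No contact force, so the core is in the mouth. Lower slightly more, release and rise.

Request:
step_arm(deltas=[{"x":0,"y":0,"z":0.1,"spin":0},{"x":0,"y":0,"z":0.15,"spin":0}])

```text
clock: 7.75
tcp_pos: [0.5671, 0.1853, 0.0828]
ee_rot: [0.734, 0.679, -0.0, -0.0]
force: [-0.0, 0.1, -2.0]
width: 0.222
grasp_force: 40.5
```

Request:
step_arm(deltas=[{"x":0,"y":0,"z":0,"spin":0},{"x":0,"y":0,"z":0,"spin":0},{"x":0,"y":0,"z":0,"spin":0},{"x":0,"y":0,"z":-2,"spin":0},{"x":0,"y":0,"z":-5,"spin":0},{"x":0,"y":0,"z":-9,"spin":0},{"x":0,"y":0,"z":-9,"spin":0},{"x":0,"y":0,"z":-9,"spin":0}], gripper=45)

```text
clock: 8.75
tcp_pos: [0.5671, 0.1854, 0.1735]
ee_rot: [0.734, 0.679, 0.0, -0.0]
force: [-0.3, -0.8, -0.1]
width: 0.45
grasp_force: 0.0
```

Run:
```python
from h import *
s=arm.state(); print(s['clock'],s['tcp_pos'],s['force'],s['ee_rot'])
c=cam('wrist'); im,D=arm.snapshot('wrist'); np.savez('w4.npz',im=im,D=D,K=c[0],R=c[1],t=c[2])
save('w4',cv2.resize(im[160:400,220:420],(500,600),interpolation=cv2.INTER_CUBIC))
```

```text
8.75 [0.56709049 0.18544235 0.17346186] [-0.28137098 -0.8105211  -0.12815046] [ 7.34120456e-01  6.79019134e-01  4.08762561e-04 -6.25962095e-05]
```

View pics/w4.png

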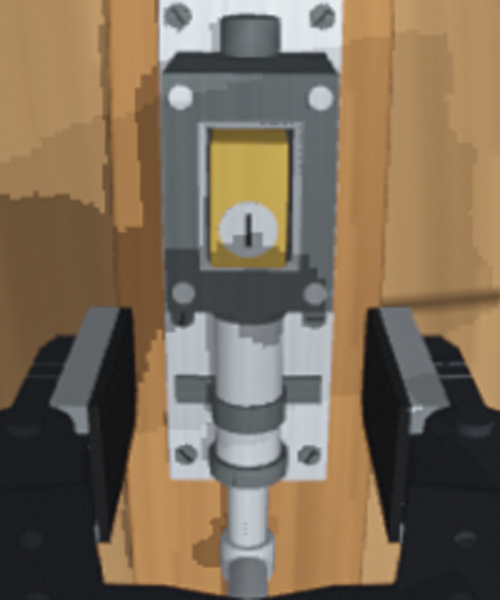

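The core has dropped into the pocket upright, at crop (248,195) = image (319,238), and stands slightly proud. Now close the fingers and press.

Request:
step_arm(deltas=[{"x":0,"y":0,"z":3,"spin":0},{"x":0,"y":0,"z":5,"spin":0},{"x":0,"y":0,"z":6.5,"spin":0},{"x":0,"y":0,"z":7.5,"spin":0},{"x":0,"y":0,"z":8.0,"spin":0},{"x":0,"y":0,"z":8.2,"spin":0},{"x":0,"y":0,"z":8.4,"spin":0},{"x":0,"y":0,"z":8.6,"spin":0},{"x":0,"y":0,"z":8.7,"spin":0},{"x":0,"y":0,"z":8.8,"spin":0}], gripper=0)

```text
clock: 10.05
tcp_pos: [0.5673, 0.1854, 0.0851]
ee_rot: [0.734, 0.679, 0.0, 0.0]
force: [-1.5, -0.0, 5.5]
width: 0.004
grasp_force: 2.3
```

Request:
step_arm(deltas=[{"x":0,"y":0,"z":0.15,"spin":0},{"x":0,"y":0,"z":0.3,"spin":0},{"x":0,"y":0,"z":0.45,"spin":0},{"x":0,"y":0,"z":0.45,"spin":0}])

```text
clock: 10.55
tcp_pos: [0.5671, 0.1854, 0.0801]
ee_rot: [0.734, 0.679, -0.0, 0.0]
force: [0.5, 1.3, 2.2]
width: 0.003
grasp_force: 0.9
```

Request:
step_arm(deltas=[{"x":0,"y":0,"z":0.05,"spin":0},{"x":0,"y":0,"z":0.1,"spin":0},{"x":0,"y":0,"z":0.15,"spin":0},{"x":0,"y":0,"z":0.15,"spin":0}])

```text
clock: 11.05
tcp_pos: [0.5676, 0.1854, 0.0799]
ee_rot: [0.734, 0.679, 0.001, -0.0]
force: [-4.7, -1.2, 22.0]
width: 0.002
grasp_force: 11.3
```

Hard stop at 80 mm with 22 N: the core is home. Rise, back off towards the handle and look.

Request:
step_arm(deltas=[{"x":0,"y":0,"z":-3,"spin":0},{"x":0,"y":0,"z":-7,"spin":0},{"x":-3,"y":0,"z":-10,"spin":0},{"x":-8,"y":0,"z":-10,"spin":0},{"x":-13,"y":0,"z":-10,"spin":0},{"x":-14.6,"y":0,"z":-10,"spin":0},{"x":-14.6,"y":0,"z":-10,"spin":0},{"x":-14.6,"y":0,"z":-10,"spin":0},{"x":-14.6,"y":0,"z":-10,"spin":0}], gripper=60)

```text
clock: 12.18
tcp_pos: [0.5558, 0.0411, 0.1786]
ee_rot: [0.734, 0.68, -0.0, -0.0]
force: [0.3, -0.1, 0.9]
width: 0.605
grasp_force: 0.0
```

Run:
```python
from h import *
s=arm.state(); print(s['clock'],s['tcp_pos'],s['force'],s['ee_rot'])
c=cam('wrist'); im,D=arm.snapshot('wrist'); np.savez('w5.npz',im=im,D=D,K=c[0],R=c[1],t=c[2])
save('w5',cv2.resize(im[60:360,190:450],(520,600),interpolation=cv2.INTER_CUBIC))
```

```text
12.175 [0.55577707 0.04113307 0.17857149] [ 0.31509823 -0.11244191  0.8609227 ] [ 7.33504785e-01  6.79684254e-01 -1.77448299e-04 -1.16078163e-04]
```

View pics/w5.png

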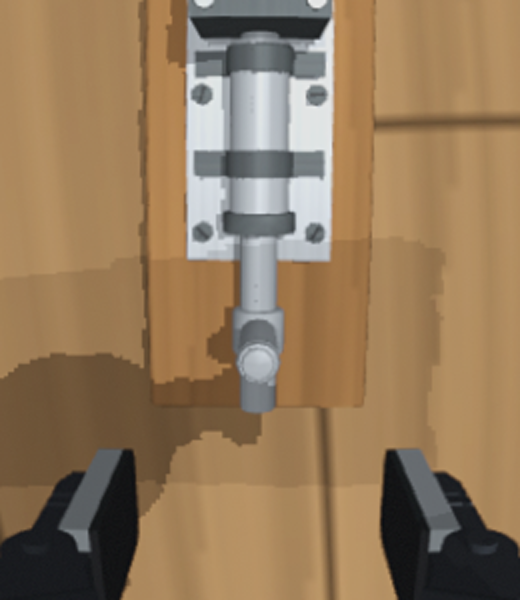

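The handle's top is at crop (258,363) = image (319,241.5), with the tube mouth at about v=177. I'll locate the handle and check core flushness from depth.

Run:
```python
from h import *
from scipy.spatial.transform import Rotation as Ro
f=np.load('w5.npz'); c=(f['K'],f['R'],f['t']); D=f['D']; im=f['im']; K=c[0]
R=Ro.from_quat([.7335,.6797,0,0]).as_matrix()[:2,:2]; t=np.array([.5558,.0411])
for z in (.084,.087,.090): print(z,(R.T@(onplane(c,319,241.5,z,True)[:2]-t)*100).round(2))
def dp(u,v):
    o,d=ray(c,u,v,True); zc=c[1][2]@d; return o+d*D[v,u]/zc
print('handle top depth pt',dp(319,241),dp(317,243))
print('tilt',c[1].T[:,2])
# brass/core in view?
h=cv2.cvtColor(im,cv2.COLOR_RGB2HSV); m=(h[...,0]>19)&(h[...,0]<27)&(h[...,1]>130); v,u=np.where(m[:80,280:360]); print(len(u),u.min()+280 if len(u) else 0,v.min() if len(v) else 0,v.max() if len(v) else 0)
if len(u):
    uc=int(np.median(u))+280; vc=int(np.median(v)); print(uc,vc,dp(uc,vc))
    for du in (-14,-12,12,14): print('case',dp(uc+du,vc))
```

```text
0.084 [-0.08  0.08]
0.087 [0.01 0.08]
0.09 [0.1  0.08]
handle top depth pt [0.55669275 0.04261175 0.09090402] [0.55525144 0.04085664 0.08918736]
tilt [-0.02107308 -0.26958706 -0.96274542]
951 304 0 45
319 15 [0.5678818  0.19021809 0.08034348]
case [0.55888452 0.19146748 0.07888139]
case [0.56019306 0.190584   0.08115404]
case [0.57558864 0.18970912 0.08026258]
case [0.57683465 0.18941389 0.08091299]
```

The core is flush (z≈0.080). The handle is directly under the TCP, so descend and grip.

Request:
step_arm(deltas=[{"x":0,"y":0,"z":5,"spin":0},{"x":0,"y":0,"z":9,"spin":0},{"x":0,"y":0,"z":11,"spin":0},{"x":0,"y":0,"z":12,"spin":0},{"x":0,"y":0,"z":12,"spin":0},{"x":0,"y":0,"z":12,"spin":0}])

```text
clock: 12.98
tcp_pos: [0.5563, 0.04, 0.0597]
ee_rot: [0.734, 0.679, 0.001, 0.0]
force: [-0.3, -0.6, -0.2]
width: 0.599
grasp_force: 0.0
```

Request:
step_arm(deltas=[{"x":0,"y":0,"z":0,"spin":0},{"x":0,"y":0,"z":0,"spin":0},{"x":0,"y":0,"z":0,"spin":0},{"x":0,"y":0,"z":0,"spin":0},{"x":0,"y":0,"z":0,"spin":0},{"x":0,"y":0,"z":0,"spin":0},{"x":0,"y":0,"z":0,"spin":0},{"x":0,"y":0,"z":0,"spin":0}], gripper=0, grip_force=90)

```text
clock: 13.98
tcp_pos: [0.5554, 0.04, 0.0594]
ee_rot: [0.734, 0.679, 0.0, -0.001]
force: [-6.6, -0.5, 14.1]
width: 0.133
grasp_force: 87.8
```

Request:
step_arm(deltas=[{"x":-0.5,"y":0,"z":0,"spin":0},{"x":-1,"y":0,"z":0,"spin":0},{"x":-1.5,"y":0,"z":0,"spin":0},{"x":-2,"y":0,"z":0,"spin":0},{"x":-2.5,"y":0,"z":0,"spin":0},{"x":-3,"y":0,"z":0,"spin":0},{"x":-3.5,"y":0,"z":0,"spin":0},{"x":-3.9,"y":0,"z":0,"spin":0},{"x":-4.15,"y":0,"z":0,"spin":0},{"x":-4.15,"y":0,"z":0,"spin":0},{"x":-4.15,"y":0,"z":0,"spin":0},{"x":-4.15,"y":0,"z":0,"spin":0}])

```text
clock: 15.48
tcp_pos: [0.5521, 0.0002, 0.0594]
ee_rot: [0.734, 0.679, 0.0, -0.001]
force: [-7.8, 9.6, 15.9]
width: 0.131
grasp_force: 87.9
```

Run:
```python
from h import *
s=arm.state(); print(s['clock'],s['tcp_pos'],s['force'],s['ee_rot'],s['width'],s['grasp_force'])
c=cam('wrist'); im,D=arm.snapshot('wrist'); np.savez('w6.npz',im=im,D=D,K=c[0],R=c[1],t=c[2])
save('w6',cv2.resize(im[100:360,220:420],(460,600),interpolation=cv2.INTER_CUBIC))
```

```text
15.475 [5.52053390e-01 1.90657409e-04 5.94119207e-02] [-7.8157944   9.63647014 15.8587409 ] [ 7.33716365e-01  6.79454619e-01  4.57264756e-04 -1.22779089e-03] 0.1309617113240945 87.87779688835144
```

View pics/w6.png

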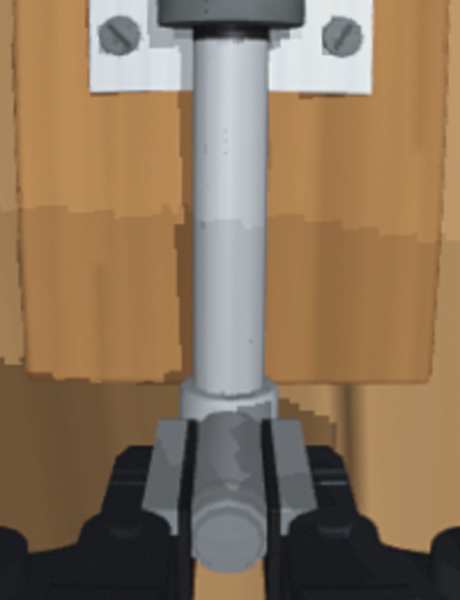

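The dark groove shows at the tube mouth, at crop (230,30). The TCP travelled 39.9 mm and the pull is 9.6 N, which matches the spring at about 40 mm. I'll nudge 1 mm more and let it settle.

Request:
step_arm(deltas=[{"x":-0.1,"y":0,"z":0,"spin":0},{"x":-0.1,"y":0,"z":0,"spin":0},{"x":-0.1,"y":0,"z":0,"spin":0},{"x":-0.1,"y":0,"z":0,"spin":0},{"x":-0.1,"y":0,"z":0,"spin":0},{"x":-0.1,"y":0,"z":0,"spin":0},{"x":-0.1,"y":0,"z":0,"spin":0},{"x":-0.1,"y":0,"z":0,"spin":0}])

```text
clock: 16.52
tcp_pos: [0.552, -0.0007, 0.0594]
ee_rot: [0.734, 0.679, 0.0, -0.001]
force: [-7.5, 9.5, 16.3]
width: 0.131
grasp_force: 87.9
```

Run:
```python
from h import *
s=arm.state(); d=np.array(s['tcp_pos'])-[.5554,.0400,.0594]; print(s['clock'],np.linalg.norm(d),s['force'],s['grasp_force'])
if .038<np.linalg.norm(d)<.044: print(arm.finish_job())
```

```text
16.525 0.04089050360194756 [-7.45756339  9.51295122 16.29205278] 87.86806583404541
the job is handed in; nothing more can be done
None
```

Job handed in at 16.5 s, no verdict returned: the core is pressed flush in the pocket, and the gripper still holds the handle with the rod about 41 mm out, groove at the tube's mouth; I viewed 11 pictures, one over the limit of 10.

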